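# Fill the closure-kit tray and hold it out to the hand press

## Robot

A 6-joint arm with a two-finger parallel gripper is mounted at the origin on the work surface. World frame = base frame: x ahead of the robot, y to its left, z up, the work surface at z = 0. Lengths are in mm, angles in rad, forces in N, time in s.
With the tool pointing down it reaches from about 300 to 775 mm from the base axis. Payload 14.6 kg.
Tool frame: the origin (TCP) lies at the very end of the fingers, on their centre line; the grasp point (between the pads) lies 19 mm behind it; z points along the fingers, y is the direction in which the jaws open and shut (so a half turn about z gives the same grasp; the last joint's range is limited). The gripper opens to 94 mm and grips with 3 to 60 N. Pads are 16 mm wide; open, the fingers measure 119 mm over their backs; the gripper's body (75 mm by 177 mm) begins 78 mm behind the grasp point.
Start: joints at [-0.067, 0.3, 1.521, -0, 1.321, -0.067], TCP at [549.99, -0.002, 205.446] pointing down, gripper open.
Joint ranges: [-3.03, 3.03], [-0.79, 2.21], [0.23, 2.52], [-1.04, 4.18], [0, 3.07], [-2.55, 2.55]. Speed limits (rad/s): [2.22, 2.22, 2.57, 3.14, 3.14, 3.14].

## Interface

Orientations are given as [roll, pitch, yaw] about the fixed x, y, z axes, in that order (R = Rz(yaw) Ry(pitch) Rx(roll)).
In Python, from cell import manip gives the robot as it stands.
- The arm moves only by the shell command python3 -m inch 'ROWS' [FORCE]. ROWS is a JSON object of lists of equal length, an entry for each row: "grip": the opening, from -1 (shut) to 1 (fully open), so that 0 is half open; "travel": the shift along the world's x, y, z in cm, a list of three; "turn": the turn, a rotation vector about the world's x, y, z in degrees, a list of three. A call has 1 to 10 rows; each row is the pose to reach, as a shift and turn from the pose measured when the call began; what a row does not reach only later rows make up. A row lasts 1/8 s, in which the tool goes at most 62.5 mm and 10.7 degrees, less where a joint would pass 70% of its speed; a pose out of reach is approached as far as the arm can. A call with a gripper value outside its range is refused whole. The fingers move at their own pace and stop on an object; FORCE is the grip in N (left out, the last holds). Time passes only in rows, so rows that repeat a pose let the fingers close. It gives the time, the measured TCP pose, the force and the opening at its end, in the units of the state.
- manip.read_state(): the state, without advancing time (a new reading comes with each control period).
- manip.camera(name): name is "scene" or "side" or "wrist"; returns (picture, depth): 384x512x3 uint8, red, green, blue; 384x512 float32, mm along the optical axis (not along the pixel's ray), 0 where there is no reading.
- manip.calibration(name): a dict with "fx", "fy", "cx", "cy" (pixels), "world_from_camera" (4x4, takes a point from camera to world coordinates). Camera axes: x right, y up, looking along -z (the intrinsics and any distortion apply to the point x, -y, -z); pixel columns grow to the right and rows downward; lengths in mm; the calibration is good to about 2 mm. A picture is of the moment at which its call begins: read the wrist's pose just before it. calibration takes no time and is no camera call; for the wrist camera it gives the pose at the moment of the call.
- manip.sign_off(): hands the job in, once; it reports no verdict.
Trained networks look in the newest picture that a camera, given by its name, has taken for a name from the list of things; names that differ only in an ending like _2 or _b are one class to them, and where a whole thing is asked for, a point or a joint stands for the part that bears it (a point fixed in the world has none). Each returns a list of dicts, best first, with "p" (0 to 1); they miss things now and then, are a little off and sometimes report something else, mostly with a low value. They report only what shows in the picture. A call takes as long as a camera call. They do not tell look-alikes from the thing itself.
- manip.look_for(camera, label): "bbox" ([left, top, right, bottom] in pixels, round what is visible of it).
The state is a dict: "clock": time; "joints": joint angles; "qd": joint speeds; "effort": joint torques, N m; "eef_pos": TCP position; "eef_rot": TCP orientation; "wrist_force": force on the tool from outside, world axes, zero at the start; "moment": the same for the moment, N m; "finger_gap": finger opening in mm.
Only numpy, scipy, OpenCV 4.12 (cv2) and the standard library are available. Lean on these libraries where they do the work, as an engineer would, in place of code of your own. Each camera call takes 0.05 s, during which the arm holds its last target.

## Task

Make up the closure kit for the next bag: put the brass catch into the slot in the head of the walnut tray and press it down firmly until its foot is flush. Then pick the tray up by its handle, lift it about 10 cm, and turn it smoothly a quarter turn or so, until its head points straight at the green hand press, keeping it level all the way so that the loose ball stays in the middle of the dish. Finish holding the tray there, level and still, by its handle and clear of the bench; leave the other things on the bench where they are.

Things in the scene. Friction and masses are not known exactly. Their poses are not given: they have to be found in the camera images.
- tray: dark walnut tray, loose on the bench, 170 g. Origin on the axis of its round dish, under its four 8 mm feet; +x points to the slotted head, -x to the handle, +z up. Dish: 104 mm across, z = 8 to 27 mm, with a shallow round hollow 86 mm wide, 7 mm deep. Head: block 68 mm wide (y), ends at x = 102, top at z = 26.5 mm. Handle: bar 24 mm wide (y), z = 11 to 33 mm, from x = -52 to -102 mm
- tray_handle (a point): middle of the tray's handle: in the tray's frame at x = -78, y = 0, z = 22 mm (half-way up the handle); axes as the tray's
- tray_well (a point): point where the centre of the ball lies when the ball rests in the middle of the dish: on the dish's axis, 34 mm above the underside of the feet; axes as the tray's
- tray_recess (a point): middle of the floor of the slot in the tray's head, at x = 78, y = 0, z = 16.5 mm in the tray's frame; axes as the tray's. The slot is open above, 33 mm along x, 47 mm along y, 10 mm deep: 1.5 mm play on each side of the catch. A 3 mm chamfer round its mouth leads the catch in
- ball_center (a point): centre of the loose brass ball, 28 mm in diameter, 70 g, lying in the middle of the tray's dish; it rolls freely: a tilt of some 5 degrees or a brisk sideways move of the tray sends it off, while turning the tray about the dish's own axis hardly stirs it
- catch_brass_center (a point): centre (16 mm above its underside) of the loose brass catch, 60 g: foot 30 mm (x) by 44 mm (y), 10 mm high; on it a housing 26 mm (x) by 22 mm (y), 22 mm high (top 32 mm above the underside), with a dark hole on top. It fits the slot with its x along the tray's x, either way round; seated, its foot is flush with the head's top and the housing stands up
- catch_steel_center (a point): centre of a catch of the same shape in bright steel; not wanted now, leave it
- press_ram (a point): the ram above the anvil of the green hand press, 90 mm above the bench. The press, fixed to the bench left or right of the work, is a C-frame machine on a 150 by 110 mm base, its frame 0.26 m tall, its lever up to 0.35 m: bring the arm in above it or round it. On the other side stands a low open organiser of hardware, 45 mm tall
- jar: closed amber glass jar of adhesive, 60 mm in diameter, 75 mm tall; origin at the centre of its underside
- mallet_center (a point): middle of a mallet lying on the bench, 25 mm above it: wooden handle, white plastic head 50 mm across and 85 mm long, 0.24 m overall
There are look-alikes about, which are no part of the job. Leave any purple look-alike of the part that bears catch_brass_center alone. Of the things that look like the jar, take the one that is nearest to the robot's base at the start.

How it is judged (in metres and radians):
On the way, in this order (a step that is already met when the one before it is completed fails the run):
1. the brass catch is pressed down flush in the slot of the tray (horizontal distance between catch_brass_center and tray_recess below 0.004 m and z of catch_brass_center in the frame of tray_recess below 0.0177 m and angle between the x axis of catch_brass_center and the x axis of tray, either way round below 0.15 rad and contact force between catch_brass and tray above 2.5 N), for 0.1 s.
2. the tray is lifted clear of the bench, level, with the ball in the middle of the dish (height (world z) of tray above 0.05 m and angle between tray's own z axis and vertical below 0.1 rad and contact force between the fingers and tray above 1 N and distance between ball_center and tray_well below 0.014 m), for 0.2 s.
At the end, for the whole second after the job is handed in: tray held by its handle, feet 60-220 mm above the bench, tilt under 4.5 deg, still; head points at the press (ram within 100 mm of the tray's long axis); ball within 10 mm of the dish's middle; brass catch flush in the slot (2 mm); fingers off catch and ball; nothing else carries the tray (height (world z) of tray between 0.06 and 0.22 m and contact force between the fingers and tray above 1 N and distance between the grasp point and tray_handle below 0.045 m and angle between tray's own z axis and vertical below 0.08 rad and linear speed of tray below 0.02 m/s and distance between ball_center and tray_well below 0.01 m and x of press_ram in the frame of tray above 0.2 m and y of press_ram in the frame of tray between -0.1 and 0.1 m and z of catch_brass_center in the frame of tray_recess below 0.018 m and distance between catch_brass_center and tray_recess below 0.019 m and contact force between the fingers and catch_brass below 0.2 N and contact force between the fingers and ball below 0.2 N and contact force between tray and jar below 0.2 N and contact force between tray and mallet below 0.2 N and contact force between tray and press below 0.2 N and contact force between tray and catch_steel below 0.2 N); the arm keeps its last pose, push and grip.
It fails at once if the ball strays from the middle of the dish (more than 25 mm) (distance between ball_center and tray_well above 0.025 m).
It fails at once if the tray is tipped (more than 11 degrees) (angle between tray's own z axis and vertical above 0.2 rad).
It fails at once if the steel catch, the jar or the mallet is pushed away (more than 20 mm) (distance of any of catch_steel_center, jar, mallet_center from where it was at the start of the episode above 0.02 m).
It also fails if it takes over 61 s, if anything falls off the work surface, if the arm or the gripper's body presses on something with over 40 N, if the wrist force passes 120 N, or if a joint passes its speed limit or range.

## Working session

There is one attempt and no reset: what is moved stays moved. The work goes in short steps, Python scripts to look and compute and a shell command to move; the robot and the scene stay as the last step left them, time stands still between calls to the robot, and variables do not carry over. Pictures are saved under pics/ and viewed, and the job is handed in when it is done.

```bash
ls; mkdir -p pics
python3 - <<'E'
from cell import manip
import cv2,numpy as np
print(manip.read_state())
for n in ["scene","side","wrist"]:
    c=manip.calibration(n); print(n,{k:np.round(v,3).tolist() for k,v in c.items()})
    p,d=manip.camera(n); np.savez(f"pics/{n}0.npz",p=p,d=d,T=c["world_from_camera"]); cv2.imwrite(f"pics/{n}0.png",p[:,:,::-1])
E
```

```text
pics
{'clock': 0.0, 'joints': array([-6.66258238e-02,  3.00477231e-01,  1.52160806e+00, -1.66682050e-07,
        1.32069439e+00, -6.66440418e-02]), 'qd': array([-0.00123598,  0.00025388, -0.00140427, -0.00031663, -0.00154031,
        0.00104024]), 'effort': array([-1.53750298e-03, -5.31805658e+01, -3.52735734e+01,  7.07558286e-02,
        2.43994006e-02, -4.79655944e-05]), 'eef_pos': array([5.49726895e+02, 1.04248232e-03, 2.04871557e+02]), 'eef_rot': array([-3.14040826e+00, -7.88881593e-05,  1.57081454e+00]), 'wrist_force': array([0.34382762, 0.3909843 , 0.41152595]), 'moment': array([-0.02239976,  0.03782835,  0.03832989]), 'finger_gap': 93.90120794669348}
scene {'fx': 394.225, 'fy': 394.225, 'cx': 256.34, 'cy': 192.698, 'world_from_camera': [[0.783, -0.444, 0.435, 1117.17], [0.622, 0.544, -0.563, -673.777], [0.013, 0.712, 0.702, 897.185], [0.0, 0.0, 0.0, 1.0]]}
side {'fx': 422.232, 'fy': 422.232, 'cx': 257.721, 'cy': 190.432, 'world_from_camera': [[-0.811, 0.396, -0.43, 43.238], [-0.585, -0.573, 0.574, 711.928], [-0.019, 0.717, 0.697, 978.877], [0.0, 0.0, 0.0, 1.0]]}
wrist {'fx': 268.515, 'fy': 268.515, 'cx': 261.719, 'cy': 188.163, 'world_from_camera': [[1.0, 0.0, 0.001, 550.009], [-0.001, 0.962, 0.272, 78.535], [-0.001, -0.272, 0.962, 384.27], [0.0, 0.0, 0.0, 1.0]]}
```

View pics/scene0.png

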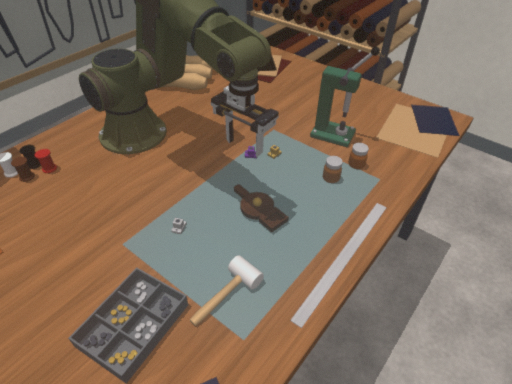

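View pics/side0.png

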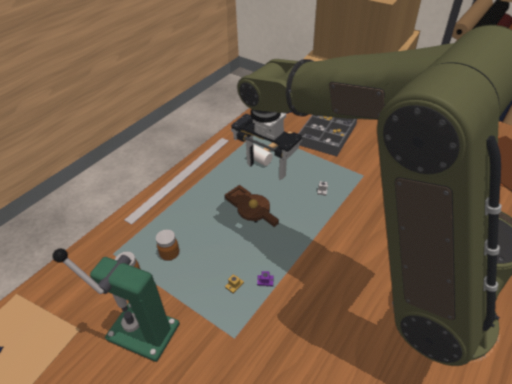

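View pics/wrist0.png

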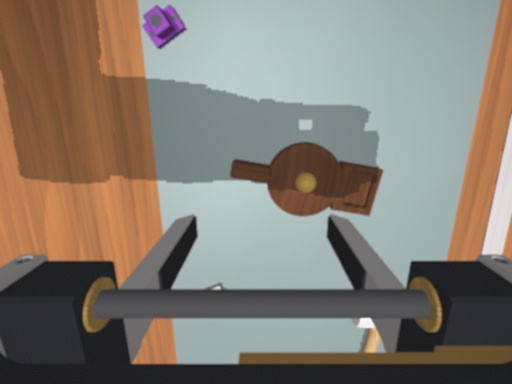

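The scene picture shows the brass catch at (274,152), the purple look-alike at (250,152), the steel catch at (178,225), the tray at (260,207) with its head toward (280,215), the press at (338,105), and jars at (333,168) and (359,154). The side view agrees: brass (234,284), purple (265,279), steel (322,187). Next I'll measure from depth.

```bash
cat > h.py <<'E'
import numpy as np,cv2
from cell import manip
def snap(n,tag):
    c=manip.calibration(n); p,d=manip.camera(n)
    cv2.imwrite(f"pics/{n}{tag}.png",p[:,:,::-1]); np.savez(f"pics/{n}{tag}.npz",p=p,d=d,T=c["world_from_camera"]); return p,d,np.array(c["world_from_camera"])
def load(n,tag):
    z=np.load(f"pics/{n}{tag}.npz"); return z["p"],z["d"],z["T"]
def cloud(n,d,T):
    c=manip.calibration(n); v,u=np.mgrid[0:384,0:512]
    X=(u-c["cx"])/c["fx"]*d; Y=-(v-c["cy"])/c["fy"]*d
    P=np.stack([X,Y,-d],-1)@T[:3,:3].T+T[:3,3]; P[d<=0]=np.nan
    return P
def rect(P,m,zlo,zhi):
    q=P[m&(P[...,2]>zlo)&(P[...,2]<zhi)]
    r=cv2.minAreaRect(q[:,:2].astype(np.float32)); return len(q),q.mean(0).round(1),np.round(r[0],1),np.round(r[1],1),round(r[2],1)
E
python3 - <<'E'
from h import *
for n in ["scene","side","wrist"]:
    p,d,T=load(n,"0"); P=cloud(n,d,T)
    hsv=cv2.cvtColor(p,cv2.COLOR_RGB2HSV).astype(int)
    print(n,"mat z",np.nanmedian(P[...,2]))
    pts={"scene":[(274,150),(274,156),(250,152),(178,223),(338,105),(333,162),(359,149),(257,203),(245,270),(343,128)],"side":[(234,282),(265,278),(322,186),(166,240),(125,258),(129,320),(253,203)],"wrist":[(306,183),(360,188),(248,170),(305,150)]}[n]
    for u,v in pts: print((u,v),P[v,u].round(0),p[v,u])
E
python3 - <<'E'
from h import *
from cell import manip
for n in ["scene","side"]:
    for l in ["catch_brass_center","tray","press_ram","jar","mallet_center"]:
        print(n,l,[(np.round(b["bbox"]).tolist(),round(b["p"],2)) for b in manip.look_for(n,l)][:4])
im=cv2.imread("pics/side0.png")[255:305,200:290]; im2=cv2.imread("pics/scene0.png")[130:170,230:300]
cv2.imwrite("pics/crop0.png",np.hstack([cv2.resize(im,(400,300),interpolation=2),cv2.resize(im2,(400,300),interpolation=2)]))
E
```

```text
scene mat z 0.7229233332683975
(274, 150) [493. 230.  28.] [118  99  62]
(274, 156) [500. 223.   9.] [132 110  67]
(250, 152) [432. 172.  24.] [73 49 87]
(178, 223) [ 483. -220.   32.] [170 166 166]
(338, 105) [501. 673.   1.] [148 103  68]
(333, 162) [713. 251.  77.] [181 177 176]
(359, 149) [746. 365.  77.] [179 174 173]
(257, 203) [616. -21.  42.] [118 102  68]
(245, 270) [ 745. -233.   51.] [221 225 224]
(343, 128) [627. 476.  48.] [68 61 60]
side mat z 0.9810262832420449
(234, 282) [478. 247.  30.] [172 137  70]
(265, 278) [419. 189.  29.] [105  54 127]
(322, 186) [ 468. -202.   34.] [115 110 108]
(166, 240) [695. 270.  75.] [179 170 167]
(125, 258) [602. 444. 255.] [78 75 79]
(129, 320) [607. 489.  56.] [43 42 45]
(253, 203) [599.  -3.  46.] [122  98  51]
wrist mat z 1.0539906951707394
(306, 183) [607. -10.  47.] [176 142  74]
(360, 188) [689. -25.  16.] [110  72  50]
(248, 170) [531.   5.  33.] [81 53 38]
(305, 150) [607.  30.  28.] [86 57 39]
scene catch_brass_center [([268.0, 146.0, 281.0, 160.0], 0.62), ([311.0, 44.0, 383.0, 148.0], 0.62)]
scene tray [([235.0, 186.0, 288.0, 232.0], 0.92)]
scene press_ram [([312.0, 47.0, 381.0, 147.0], 0.82)]
scene jar [([324.0, 156.0, 343.0, 185.0], 0.95), ([350.0, 142.0, 369.0, 167.0], 0.87), ([174.0, 220.0, 184.0, 233.0], 0.6)]
scene mallet_center [([190.0, 254.0, 262.0, 326.0], 0.75)]
side catch_brass_center [([258.0, 268.0, 274.0, 288.0], 0.49), ([225.0, 277.0, 246.0, 295.0], 0.48)]
side tray [([220.0, 186.0, 278.0, 225.0], 0.88)]
side press_ram [([55.0, 248.0, 180.0, 362.0], 0.88)]
side jar []
side mallet_center [([255.0, 145.0, 276.0, 162.0], 0.53), ([225.0, 185.0, 278.0, 224.0], 0.29)]
```

View pics/crop0.png

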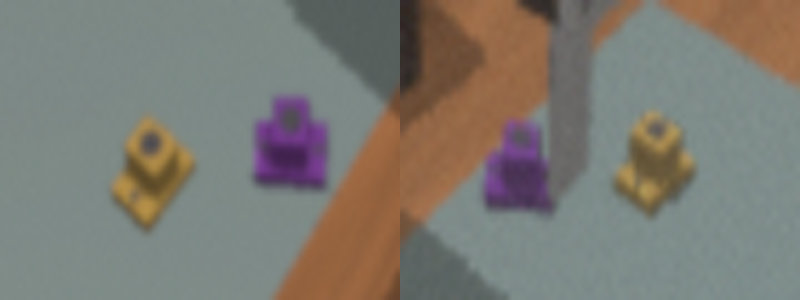

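Candidates: brass catch at scene (274,152), the purple one at (250,152), the steel one at (178,225). In the crop the left one is brass and sits at about (485,235) in the world, so I'm moving the wrist camera over it.

```bash
python3 -m inch '{"grip":[1,1,1,1,1,1],"travel":[[-2,5,0],[-4,11,0],[-5.5,17,0],[-6.5,22,0],[-6.5,22,0],[-6.5,22,0]],"turn":[[0,0,0],[0,0,0],[0,0,0],[0,0,0],[0,0,0],[0,0,0]]}'
python3 - <<'E'
from h import *
p,d,T=snap("wrist","1"); P=cloud("wrist",d,T)
print(np.nanmedian(P[...,2]), T.round(2).tolist())
E
```

```text
clock: 1.4
eef_pos: [485.1, 219.6, 205.4]
eef_rot: [-3.142, 0.0, 1.571]
wrist_force: [-0.2, -0.5, -0.2]
finger_gap: 93.8
0.9761290251704224 [[1.0, 0.0, 0.0, 485.12], [-0.0, 0.96, 0.27, 298.17], [-0.0, -0.27, 0.96, 384.68], [0.0, 0.0, 0.0, 1.0]]
```

View pics/wrist1.png

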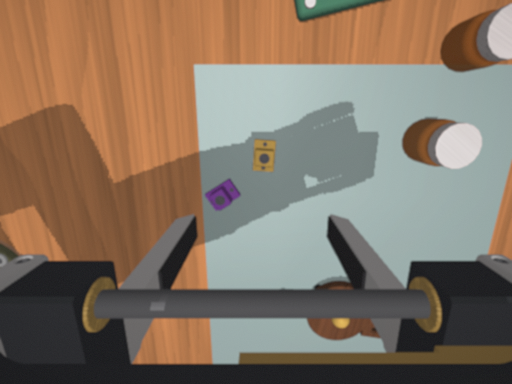

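The brass catch shows at (264,156), with its long side along image-vertical (world y). The purple one is at (222,194).

Run:
```python
from h import *
p,d,T=load("wrist","1"); P=cloud("wrist",d,T)
v,u=np.mgrid[0:384,0:512]
m=(abs(u-264)<28)&(abs(v-156)<30)
print("top",rect(P,m,27,38)); print("foot",rect(P,m,6,14)); print("all",rect(P,m,5,40))
hsv=cv2.cvtColor(p,cv2.COLOR_RGB2HSV).astype(int)
g=m&(hsv[...,0]>12)&(hsv[...,0]<32)&(hsv[...,1]>100); print("brass col",g.sum(),rect(P,g,4,14), rect(P,g,25,38))
p,d,T=load("wrist","0"); P=cloud("wrist",d,T)
m=(v>135)&(v<222)&(u>225)&(u<390)
t=m&(P[...,2]>5)
print("tray all",rect(P,t,18,60))
# handle
h=m&(u<262); print("handle",rect(P,h,26,40))
hd=m&(u>341); print("head",rect(P,hd,20,32)); print("slot",rect(P,hd,12,20))
for n in ["scene","side"]:
    p,d,T=load(n,"0"); P=cloud(n,d,T)
    m=(P[...,0]>425)&(P[...,0]<740)&(P[...,1]>380)&(P[...,1]<600)
    print(n,"press",rect(P,m,5,400), rect(P,m,8,30),"hi",rect(P,m,230,400))
im=cv2.imread("pics/wrist0.png")[130:225,225:390]; cv2.imwrite("pics/tray0.png",cv2.resize(im,None,fx=4,fy=4,interpolation=2))
```

```text
top (322, array([487.4, 240. ,  32.2]), array([487.4, 239.9]), array([22.4, 25.3]), 89.6)
foot (319, array([487.5, 243. ,  10.2]), array([487.4, 239.6]), array([43.8, 29.8]), 85.9)
all (666, array([487.5, 241.9,  21.2]), array([487.4, 239.6]), array([43.8, 29.8]), 85.9)
brass col 519 (249, array([488. , 244.7,  10.2]), array([487.7, 240.1]), array([42.5, 28.3]), 86.3) (248, array([487.3, 240.3,  31.9]), array([487.4, 239.9]), array([22.4, 25.3]), 89.6)
tray all (6283, array([613.4, -11.7,  27. ]), array([607.9, -12.3]), array([103.6, 204.4]), 80.3)
handle (557, array([528.5,   2.6,  32.7]), array([528.7,   1.7]), array([24.2, 43.7]), 80.5)
head (987, array([685.3, -21.7,  26. ]), array([680.8, -25.4]), array([68.3, 56.3]), 80.3)
slot (733, array([686.3, -25.9,  16.8]), array([681.1, -20.3]), array([58.1, 53.6]), 79.7)
scene press (2448, array([592.1, 462.3, 144.1]), array([583. , 485.7]), array([312. , 213.9]), 0.5) (583, array([603.8, 459.4,  21.2]), array([591.1, 478.9]), array([148.6, 120.5]), 11.2) hi (727, array([601.2, 476.7, 263.3]), array([604.8, 481.2]), array([172.2,  88.5]), 30.3)
side press (5633, array([567.7, 489.2, 156.6]), array([599.6, 483.4]), array([198.9, 256.1]), 88.3) (1383, array([573.6, 499.3,  20.7]), array([585.9, 478.7]), array([151.4, 109.4]), 13.5) hi (2296, array([584.5, 492.1, 264.3]), array([597.6, 485. ]), array([167.6,  92.5]), 21.1)
```

View pics/tray0.png

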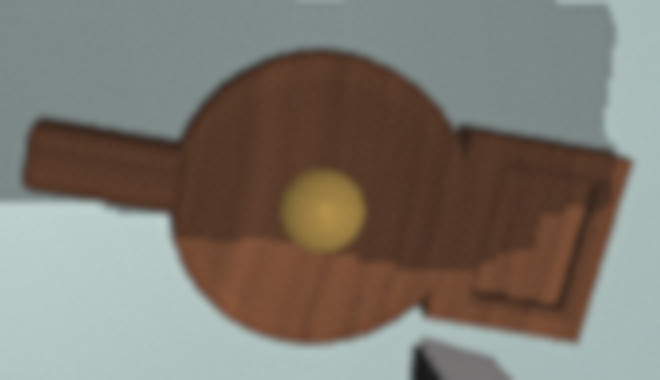

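Measurements agree with the given sizes:
- Brass catch: (487.4,240), top at z = 32, foot 30×44.
- Tray: dish at (607.9,-12.3), yaw -9.7°, so the recess should be at about (684.8,-25.4) and the handle at about (531,1).
- Press base: centred near (588,479).

I'll grip across the 22 mm width (jaws along tray y), which keeps the fingers away from the ball. Then I'll look again with the camera rotated.

```bash
python3 -m inch '{"grip":[1,1,1,1,1,1,1,1,1,1],"travel":[[0,0.5,0],[0,1,-1],[0,1.5,-2],[0,2,-3],[0,2,-4],[0.2,2,-5],[0.2,2,-6],[0.2,2,-6],[0.2,2,-6],[0.2,2,-6]],"turn":[[0,0,-10],[0,0,-20],[0,0,-30],[0,0,-40],[0,0,-50],[0,0,-60],[0,0,-70],[0,0,-80],[0,0,-90],[0,0,-90]]}'
python3 - <<'E'
from h import *
print(manip.read_state()["joints"].round(2))
p,d,T=snap("wrist","2"); P=cloud("wrist",d,T)
hsv=cv2.cvtColor(p,cv2.COLOR_RGB2HSV).astype(int)
m=(abs(P[...,0]-487)<35)&(abs(P[...,1]-240)<35)
print(T[:3,3]);print("top",rect(P,m,27,38)); print("foot",rect(P,m,6,14));print("all",rect(P,m,5,38))
E
```

```text
clock: 2.7
eef_pos: [487.7, 238.0, 145.4]
eef_rot: [-3.142, 0.0, -0.002]
wrist_force: [-0.3, -0.2, -0.3]
finger_gap: 94.2
[0.39 0.34 1.61 0.   1.19 1.96]
[566.94571234 237.28647315 324.75414126]
top (436, array([488.5, 240.1,  32. ]), array([487.7, 240.1]), array([21.8, 25.9]), 86.7)
foot (483, array([489.9, 240.2,  10.1]), array([487.7, 240.2]), array([44.1, 30.1]), 85.9)
all (964, array([489.8, 240.1,  20.5]), array([487.7, 240.2]), array([44.1, 30.1]), 85.9)
```

View pics/wrist2.png

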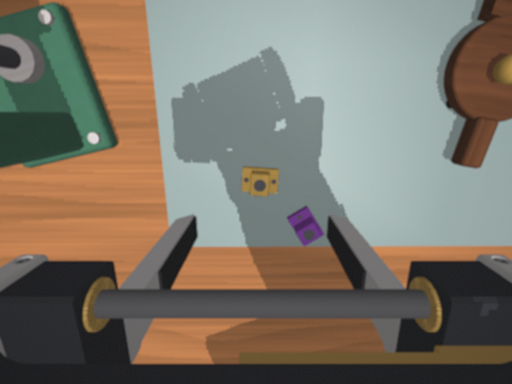

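The catch is at (487.7,240.2), yaw -4°, right under the gripper. I'm descending to TCP z of about 13 mm.

```bash
python3 -m inch '{"grip":[0.4,0.2,0.2,0.2,0.2,0.2],"travel":[[0,0.2,-4],[0,0.2,-8],[0,0.2,-11],[0,0.2,-12.5],[0,0.2,-13.2],[0,0.2,-13.2]],"turn":[[0,0,-4],[0,0,-4],[0,0,-4],[0,0,-4],[0,0,-4],[0,0,-4]]}' 30
python3 -m inch '{"grip":[-0.3,-1,-1,-1,-1,-1,-1,-1],"travel":[[0,0,0],[0,0,0],[0,0,0],[0,0,0],[0,0,0],[0,0,0],[0,0,0],[0,0,0]],"turn":[[0,0,0],[0,0,0],[0,0,0],[0,0,0],[0,0,0],[0,0,0],[0,0,0],[0,0,0]]}' 30
```

```text
clock: 3.5
eef_pos: [488.0, 240.2, 13.9]
eef_rot: [-3.141, -0.0, -0.067]
wrist_force: [0.2, 0.6, 0.1]
finger_gap: 56.4
clock: 4.5
eef_pos: [488.1, 240.3, 14.1]
eef_rot: [-3.141, -0.001, -0.067]
wrist_force: [-1.2, -0.2, 5.0]
finger_gap: 21.9
```

The gap of 21.9 mm means it's holding the housing. Next: lift, carry it over the slot, and re-measure the tray from there.

```bash
python3 -m inch '{"grip":[-1,-1,-1,-1,-1,-1,-1,-1,-1,-1],"travel":[[0,0,3],[0,0,7],[2,-3,9],[5,-7,10],[8,-11,10],[11,-15,10],[14,-19,10],[17,-23,10],[19,-25.7,10],[19.6,-26.5,10]],"turn":[[0,0,0],[0,0,0],[0,0,-2],[0,0,-4],[0,0,-6],[0,0,-6],[0,0,-6],[0,0,-6],[0,0,-6],[0,0,-6]]}'
python3 -m inch '{"grip":[-1,-1],"travel":[[0,0,0],[0,0,0]],"turn":[[0,0,0],[0,0,0]]}'
python3 - <<'E'
from h import *
print(manip.read_state()["joints"].round(2))
p,d,T=snap("wrist","3"); P=cloud("wrist",d,T)
for n in ["scene","side"]: snap(n,"3")
E
```

```text
clock: 5.75
eef_pos: [684.3, -26.3, 113.1]
eef_rot: [-3.141, 0.0, -0.174]
wrist_force: [-0.4, 1.0, -0.4]
finger_gap: 21.8
clock: 6.0
eef_pos: [683.9, -25.2, 112.9]
eef_rot: [-3.141, 0.001, -0.173]
wrist_force: [-0.0, 0.4, 0.1]
finger_gap: 21.7
[-0.09  0.68  1.18  0.    1.28  1.65]
```

View pics/wrist3.png

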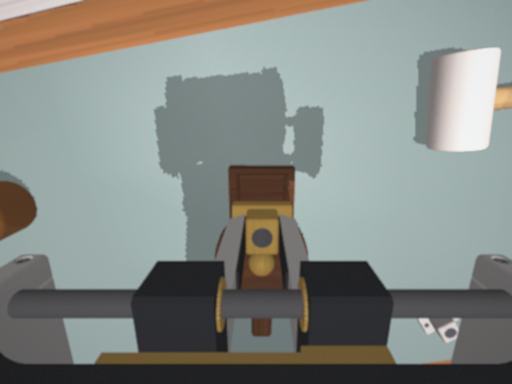

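View pics/scene3.png

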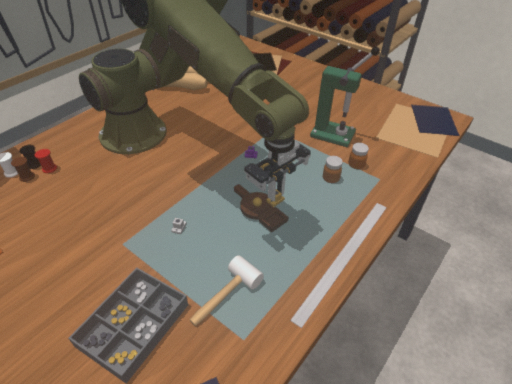

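The catch is held square, foot at (262,208), above the head; the slot shows at (262,185). I'll measure both in the same frame.

Run:
```python
from h import *
s=manip.read_state(); tcp=s["eef_pos"]; print(tcp,s["eef_rot"])
p,d,T=load("wrist","3"); P=cloud("wrist",d,T); v,u=np.mgrid[0:384,0:512]
m=(u>215)&(u<310)&(v>150)&(v<204)
q=P[m&(P[...,2]>21)&(P[...,2]<32)]; print(len(q),"head z",np.median(q[:,2]))
a=np.deg2rad(-9.7); R=np.array([[np.cos(a),np.sin(a)],[-np.sin(a),np.cos(a)]])
def tf(q): return (q[:,:2]-[607.9,-12.3])@R.T
t=tf(q); print("head in tray: xmax",np.percentile(t[:,0],[97,99,100]),"y",np.percentile(t[:,1],[0,1,3,97,99,100]))
# yaw from end edge: per column farthest
e=[]
for c in range(236,290):
    mm=m&(u==c)&(P[...,2]>21)&(P[...,2]<32)
    if mm.any(): k=tf(P[mm]); e.append(k[k[:,0].argmax()])
e=np.array(e); print("end edge slope deg",np.rad2deg(np.polyfit(e[:,1],e[:,0],1)[0]),"x",np.median(e[:,0]))
f=P[m&(P[...,2]>11)&(P[...,2]<19.5)]; k=tf(f); print("slot floor",len(f),np.median(f[:,2]),k.min(0),k.max(0))
c=(u>225)&(u<300)&(v>195)&(v<262)
for lo,hi in((100,114),(125,138)):
    mm=c&(P[...,2]>lo)&(P[...,2]<hi)
    r=rect(P,mm,lo,hi); k=tf(P[mm]); print("catch",lo,r,"tray-frame min/max",k.min(0),k.max(0))
```

```text
[684.14335516 -25.38741848 113.35320772] [-3.14126441e+00  2.15460467e-04 -1.72973171e-01]
1094 head z 26.319335711498013
head in tray: xmax [101.73594339 101.92154735 102.14933059] y [-33.83959591 -33.47442836 -32.81319812  33.22763886  33.69290762
  34.26761152]
end edge slope deg 0.3092894315740744 x 101.73127073310899
slot floor 1290 16.712036016112023 [ 63.58193869 -33.78095404] [102.15598281  33.8457683 ]
catch 100 (691, array([696.1, -27.8, 107.8]), array([693.9, -27.5]), array([43.6,  9.9]), 80.2) tray-frame min/max [ 82.37193709 -22.28467614] [92.33828998 21.27855646]
catch 125 (1576, array([686.7, -26.2, 130.9]), array([684. , -25.7]), array([45.6, 26.2]), 80.2) tray-frame min/max [ 64.13889145 -23.22862182] [90.34859549 22.3495868 ]
```

The tray frame checks out: head end at x = 101.8, y = ±34, z = 26.3. The catch is 0.7 mm short in x and 0.5 mm off in y. I'll correct that while going down to just above the mouth.

```bash
python3 -m inch '{"grip":[-1,-1,-1,-1,-1,-1],"travel":[[0.07,0.03,-2.5],[0.07,0.03,-4.5],[0.07,0.03,-6],[0.07,0.03,-6.9],[0.07,0.03,-6.9],[0.07,0.03,-6.9]],"turn":[[0,0,0],[0,0,0],[0,0,0],[0,0,0],[0,0,0],[0,0,0]]}'
python3 -m inch '{"grip":[-1,-1,-1,-1,-1,-1],"travel":[[0,0,-0.3],[0,0,-0.6],[0,0,-0.8],[0,0,-0.9],[0,0,-0.9],[0,0,-0.9]],"turn":[[0,0,0],[0,0,0],[0,0,0],[0,0,0],[0,0,0],[0,0,0]]}'
```

```text
clock: 6.9
eef_pos: [685.2, -25.2, 45.1]
eef_rot: [-3.141, -0.001, -0.173]
wrist_force: [-0.3, -0.2, 0.1]
finger_gap: 21.7
clock: 7.65
eef_pos: [685.3, -25.2, 36.2]
eef_rot: [-3.141, -0.001, -0.173]
wrist_force: [0.3, -0.0, -0.6]
finger_gap: 21.6
```

```bash
python3 -m inch '{"grip":[-1,-1,-1,-1,-1,-1],"travel":[[0,0,-0.2],[0,0,-0.35],[0,0,-0.45],[0,0,-0.5],[0,0,-0.5],[0,0,-0.5]],"turn":[[0,0,0],[0,0,0],[0,0,0],[0,0,0],[0,0,0],[0,0,0]]}'
python3 -m inch '{"grip":[-1,-1,-1,-1],"travel":[[0,0,-0.1],[0,0,-0.15],[0,0,-0.15],[0,0,-0.15]],"turn":[[0,0,0],[0,0,0],[0,0,0],[0,0,0]]}'
```

```text
clock: 8.4
eef_pos: [685.3, -25.2, 31.3]
eef_rot: [-3.141, -0.001, -0.173]
wrist_force: [0.1, -0.7, -0.7]
finger_gap: 21.7
clock: 8.9
eef_pos: [685.4, -25.2, 30.6]
eef_rot: [-3.141, -0.002, -0.173]
wrist_force: [-2.9, 0.5, 7.8]
finger_gap: 21.7
```

Contact at the expected height (underside about 16.4), 7.8 N. I'll press a little firmer.

```bash
python3 -m inch '{"grip":[-1,-1,-1,-1,-1],"travel":[[0,0,-0.1],[0,0,-0.2],[0,0,-0.2],[0,0,-0.2],[0,0,-0.2]],"turn":[[0,0,0],[0,0,0],[0,0,0],[0,0,0],[0,0,0]]}'
python3 - <<'E'
from h import *
for n in ["wrist","side","scene"]: snap(n,"4")
p,d,T=load("wrist","4"); P=cloud("wrist",d,T)
a=np.deg2rad(-9.7); R=np.array([[np.cos(a),np.sin(a)],[-np.sin(a),np.cos(a)]])
t=(P[...,:2]-[607.9,-12.3])@R.T
m=(abs(t[...,1])<10)&(abs(t[...,0]-78)<12);print("housing top z",np.nanmedian(P[m][:,2]))
m=(abs(t[...,1])<30)&(abs(t[...,0]-98)<2);print("head z",np.nanmedian(P[m][:,2]))
E
```

```text
clock: 9.52
eef_pos: [685.5, -25.2, 30.6]
eef_rot: [-3.141, -0.002, -0.173]
wrist_force: [-9.4, 0.2, 16.8]
finger_gap: 21.7
housing top z 48.67565940367689
head z 154.02575729574707
```

View pics/wrist4.png

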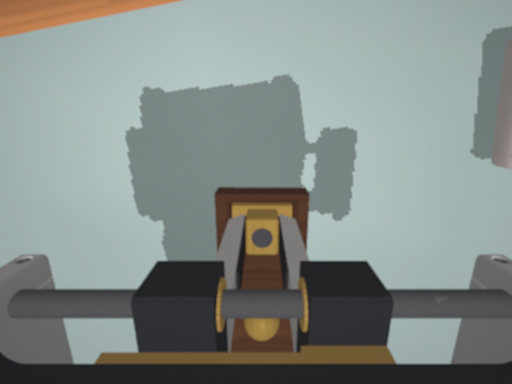

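Seated: housing top at z = 48.7 (expected 48.5) under a 17 N push. I'll relieve the push, open and rise.

```bash
python3 -m inch '{"grip":[-1,-1,-0.4,0.2,0.2,0.2],"travel":[[0,0,0.05],[0,0,0.05],[0,0,0.1],[0,0,0.1],[0,0,0.1],[0,0,0.1]],"turn":[[0,0,0],[0,0,0],[0,0,0],[0,0,0],[0,0,0],[0,0,0]]}'
python3 -m inch '{"grip":[0.2,0.2,0.2,0.2,0.2,0.2],"travel":[[0,0,1],[0,0,4],[0,0,8],[-4,0.8,11],[-9,1.6,13],[-9,1.6,13]],"turn":[[0,0,0],[0,0,0],[0,0,0],[0,0,0],[0,0,0],[0,0,0]]}'
python3 - <<'E'
from h import *
for n in ["wrist","side","scene"]: snap(n,"5")
p,d,T=load("wrist","5"); P=cloud("wrist",d,T)
m=(P[...,0]>500)&(P[...,0]<725)&(abs(P[...,1]+12)<75)&(P[...,2]<60)
print("tray",rect(P,m,18,60))
E
```

```text
clock: 10.42
eef_pos: [685.5, -25.2, 31.5]
eef_rot: [-3.141, -0.002, -0.173]
wrist_force: [0.4, -0.1, 0.2]
finger_gap: 54.3
clock: 11.18
eef_pos: [594.2, -8.7, 164.4]
eef_rot: [-3.141, -0.005, -0.172]
wrist_force: [0.3, -1.3, 0.5]
finger_gap: 55.9
tray (9262, array([626.3, -14.9,  28.3]), array([608.3, -11.6]), array([103. , 202.4]), 80.0)
```

View pics/wrist5.png

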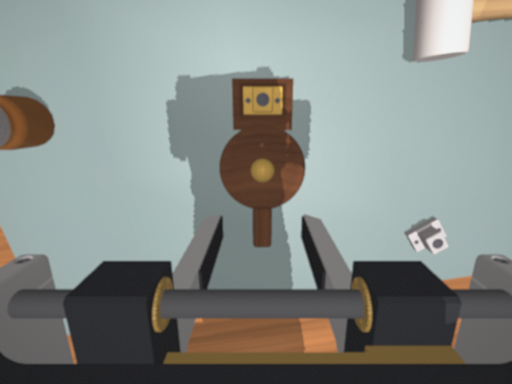

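The catch is flush in the slot (263,100), the ball is centred in the dish, and the tray hasn't moved (608,-12, yaw -10°). Next is the handle, 74 mm behind the axis.

```bash
python3 -m inch '{"grip":[0.2,0.2,0.2,0.2,0.2,0.2,0.2],"travel":[[-3,0.5,0],[-5.9,0.9,-2],[-5.9,0.9,-6],[-5.9,0.9,-9],[-5.9,0.9,-10.5],[-5.9,0.9,-10.5],[-5.9,0.9,-10.5]],"turn":[[0,0,0],[0,0,0],[0,0,0],[0,0,0],[0,0,0],[0,0,0],[0,0,0]]}'
python3 - <<'E'
from h import *
print(manip.read_state()["joints"].round(2), manip.read_state()["eef_rot"])
for n in ["wrist","side","scene"]: snap(n,"6")
p,d,T=load("wrist","6"); P=cloud("wrist",d,T)
m=(P[...,0]>470)&(P[...,0]<560)&(abs(P[...,1])<40)&(P[...,2]<45)
print("handle",rect(P,m,26,40))
im=cv2.imread("pics/scene5.png")[35:160,295:395]; im2=cv2.imread("pics/side5.png")[235:370,40:190]
cv2.imwrite("pics/press.png",np.hstack([cv2.resize(im,(400,500),interpolation=2),cv2.resize(im2,(400,500),interpolation=2)]))
E
```

```text
clock: 12.2
eef_pos: [538.1, -0.4, 57.8]
eef_rot: [-3.141, -0.004, -0.173]
wrist_force: [0.1, -0.5, 0.4]
finger_gap: 56.6
[-0.07  0.44  1.7   0.    1.    1.67] [-3.14095701 -0.00437835 -0.17307181]
handle (1763, array([5.364e+02, 2.000e-01, 3.250e+01]), array([534.9,  -5.5]), array([37.2, 56.6]), 79.9)
```

View pics/press.png

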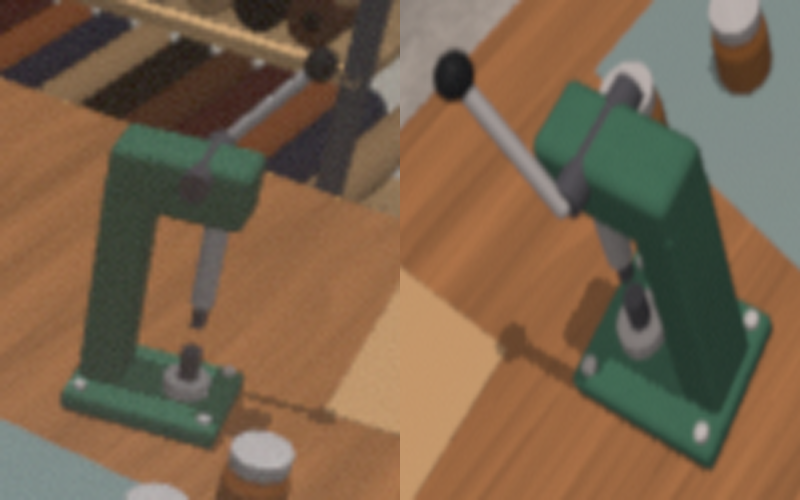

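View pics/wrist6.png

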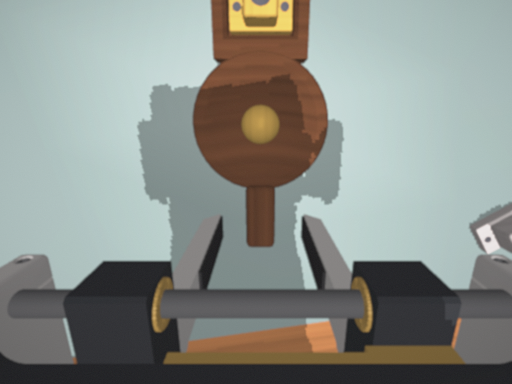

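```bash
python3 - <<'E'
from h import *
for n,pts in (("scene",[(344,112),(345,110),(344,114),(343,124),(345,104)]),("side",[(125,306),(126,302),(125,309),(128,315)])):
    p,d,T=load(n,"5"); P=cloud(n,d,T)
    for u,v in pts: print(n,(u,v),P[v,u].round(0))
E
python3 -m inch '{"grip":[0.2,0.2,0.2,0.2,0.2,0.2,0.2],"travel":[[-0.2,0.1,-1.5],[-0.3,0.1,-3],[-0.3,0.1,-4.5],[-0.3,0.1,-5.1],[-0.3,0.1,-5.3],[-0.3,0.1,-5.3],[-0.3,0.1,-5.3]],"turn":[[0,0,0],[0,0,0],[0,0,0],[0,0,0],[0,0,0],[0,0,0],[0,0,0]]}'
```

```text
scene (344, 112) [619. 476. 114.]
scene (345, 110) [621. 476. 123.]
scene (344, 114) [620. 477. 105.]
scene (343, 124) [623. 478.  63.]
scene (345, 104) [617. 475. 147.]
side (125, 306) [610. 483. 107.]
side (126, 302) [608. 478. 120.]
side (125, 309) [609. 486.  99.]
side (128, 315) [615. 483.  62.]
clock: 13.22
eef_pos: [535.1, 0.6, 5.2]
eef_rot: [-3.141, -0.005, -0.173]
wrist_force: [-0.2, -0.2, 0.3]
finger_gap: 56.5
```

The ram is at about (614,480), so the heading from the dish is about 89.3°, a turn of about +99°. I'll close softly and then firm up.

```bash
python3 -m inch '{"grip":[0.05,-0.1,-0.2,-0.3,-0.38,-0.42,-0.45,-0.48,-0.52,-0.6],"travel":[[0,0,0],[0,0,0],[0,0,0],[0,0,0],[0,0,0],[0,0,0],[0,0,0],[0,0,0],[0,0,0],[0,0,0]],"turn":[[0,0,0],[0,0,0],[0,0,0],[0,0,0],[0,0,0],[0,0,0],[0,0,0],[0,0,0],[0,0,0],[0,0,0]]}' 8
python3 -m inch '{"grip":[-1,-1,-1,-1],"travel":[[0,0,0],[0,0,0],[0,0,0],[0,0,0]],"turn":[[0,0,0],[0,0,0],[0,0,0],[0,0,0]]}' 25
python3 -m inch '{"grip":[-1,-1,-1,-1],"travel":[[0,0,0],[0,0,0],[0,0,0],[0,0,0]],"turn":[[0,0,0],[0,0,0],[0,0,0],[0,0,0]]}' 58
python3 - <<'E'
from h import *
snap("wrist","7"); print(manip.read_state()["moment"])
E
```

```text
clock: 14.48
eef_pos: [535.0, 0.7, 5.1]
eef_rot: [-3.141, -0.005, -0.173]
wrist_force: [0.1, 1.2, -1.0]
finger_gap: 23.9
clock: 14.98
eef_pos: [535.0, 0.7, 5.2]
eef_rot: [-3.141, -0.005, -0.173]
wrist_force: [0.8, 0.5, 1.0]
finger_gap: 23.8
clock: 15.48
eef_pos: [535.0, 0.7, 5.1]
eef_rot: [-3.141, -0.005, -0.173]
wrist_force: [-0.5, 0.2, 0.3]
finger_gap: 23.2
[0.16753229 0.13555871 0.11362383]
```

View pics/wrist7.png

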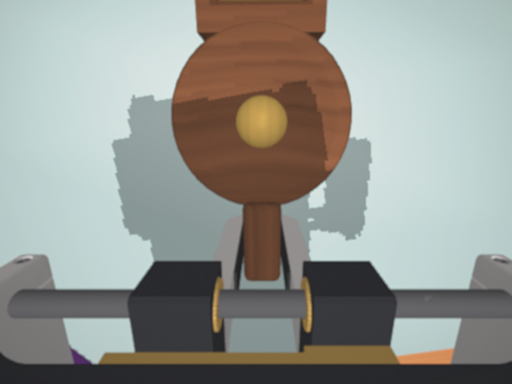

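The handle is gripped (gap 23.2 mm) and the ball is central at (262,121). I'll lift slowly by 2 cm and check for tilt.

```bash
cat > tilt.py <<'E'
import sys; from h import *
p,d,T=snap("wrist",sys.argv[1]); s=manip.read_state(); P=cloud("wrist",d,T)
hsv=cv2.cvtColor(p,cv2.COLOR_RGB2HSV).astype(int); v,u=np.mgrid[0:384,0:512]
zt=s["eef_pos"][2]-5.1
# dish rim ring fit : plane through rim pixels z~27 above feet
up=s["eef_rot"][2]; ax=np.array([np.cos(up),np.sin(up)]); c=s["eef_pos"][:2]+ax*74
r=np.linalg.norm(P[...,:2]-c,axis=2)
m=(r>45.5)&(r<49.5)&(abs(P[...,2]-zt-27)<12)&(v<255)
q=P[m]; A=np.c_[q[:,:2]-c,np.ones(len(q))]; k=np.linalg.lstsq(A,q[:,2],rcond=None)[0]
lat=np.array([-ax[1],ax[0]])
b=(r<35)&(P[...,2]>zt+37)&(P[...,2]<zt+60)&(v<250); bt=P[b&(P[...,2]>np.nanmax(P[b][:,2])-4)] 
print("n",len(q),"slope deg fore/lat",np.rad2deg([k[:2]@ax,k[:2]@lat]).round(2),"rim z-zt",round(k[2]-zt,1),"ball off (fore,lat)",((bt[:,:2].mean(0)-c)@np.array([ax,lat]).T).round(1),"tcp",s["eef_pos"].round(1),s["eef_rot"].round(3),"F",s["wrist_force"].round(1),"gap",round(s["finger_gap"],1))
E
python3 tilt.py 7b
python3 -m inch '{"grip":[-1,-1,-1,-1,-1,-1,-1,-1,-1,-1],"travel":[[0,0,0.05],[0,0,0.15],[0,0,0.35],[0,0,0.6],[0,0,0.9],[0,0,1.2],[0,0,1.5],[0,0,1.8],[0,0,2],[0,0,2]],"turn":[[0,0,0],[0,0,0],[0,0,0],[0,0,0],[0,0,0],[0,0,0],[0,0,0],[0,0,0],[0,0,0],[0,0,0]]}' 60
python3 tilt.py 8
```

```text
n 3910 slope deg fore/lat [-0.28  0.  ] rim z-zt 27.2 ball off (fore,lat) [ 0.1 -0.1] tcp [535.1   0.7   5.1] [-3.141 -0.005 -0.173] F [ 0.1  1.4 -0.4] gap 23.7
clock: 16.82
eef_pos: [535.1, 0.7, 25.3]
eef_rot: [-3.141, -0.005, -0.173]
wrist_force: [-0.1, 0.5, -2.8]
finger_gap: 23.6
n 3892 slope deg fore/lat [-0.57 -0.01] rim z-zt 27.0 ball off (fore,lat) [ 0.3 -0.4] tcp [535.    0.7  25.1] [-3.141 -0.005 -0.173] F [-0.2  0.3 -4. ] gap 23.5
```

Held level (-0.3° change), ball centred. I'll lift the rest.

```bash
python3 -m inch '{"grip":[-1,-1,-1,-1,-1,-1,-1,-1,-1,-1],"travel":[[0,0,0.1],[0,0,0.3],[0,0,0.7],[0,0,1.2],[0,0,1.8],[0,0,2.4],[0,0,3],[0,0,3.5],[0,0,3.8],[0,0,4]],"turn":[[0,0,0],[0,0,0],[0,0,0],[0,0,0],[0,0,0],[0,0,0],[0,0,0],[0,0,0],[0,0,0],[0,0,0]]}'
python3 -m inch '{"grip":[-1,-1,-1,-1,-1,-1,-1,-1,-1,-1],"travel":[[0,0,0.2],[0,0,0.5],[0,0,1],[0,0,1.6],[0,0,2.3],[0,0,2.9],[0,0,3.4],[0,0,3.8],[0,0,4],[0,0,4]],"turn":[[0,0,0],[0,0,0],[0,0,0],[0,0,0],[0,0,0],[0,0,0],[0,0,0],[0,0,0],[0,0,0],[0,0,0]]}'
python3 tilt.py 9
python3 - <<'E'
import numpy as np
# TCP shifts for turning about dish axis; TCP at 74 mm, heading -9.9
R=73.9
def tab(a0,angs):
    for a in angs:
        t0=np.deg2rad(a0);t=np.deg2rad(a0+a); print(a,np.round([R/10*(np.cos(t0)-np.cos(t)),R/10*(np.sin(t0)-np.sin(t))],2))
tab(-9.9,[0.3,1,2.3,4.2,6.7,9.5,12.5,15.5,18.5,21.5])
E
```

```text
clock: 18.12
eef_pos: [535.0, 0.7, 65.2]
eef_rot: [-3.141, -0.005, -0.173]
wrist_force: [-0.4, 0.3, -3.3]
finger_gap: 23.6
clock: 19.38
eef_pos: [535.0, 0.7, 105.3]
eef_rot: [-3.141, -0.005, -0.173]
wrist_force: [0.4, -0.1, -2.4]
finger_gap: 23.5
n 3896 slope deg fore/lat [-0.59 -0.05] rim z-zt 27.0 ball off (fore,lat) [ 0.3 -0.4] tcp [535.    0.7 105.2] [-3.141 -0.005 -0.173] F [ 0.3 -0.1 -2.8] gap 22.9
0.3 [-0.01 -0.04]
1 [-0.02 -0.13]
2.3 [-0.05 -0.29]
4.2 [-0.07 -0.54]
6.7 [-0.1  -0.86]
9.5 [-0.11 -1.22]
12.5 [-0.1  -1.61]
15.5 [-0.07 -1.99]
18.5 [-0.03 -2.38]
21.5 [ 0.04 -2.76]
```

Level, ball centred, feet about 100 mm up. I'll turn about the dish's axis in six smooth 16.5° arcs.

```bash
cat > arc.py <<'E'
import numpy as np
R=7.39
for i in range(6):
    a0=-9.9+16.5*i;t0=np.deg2rad(a0);print(a0,end=" ")
    for a in [0.4,1.5,3.5,6.2,9,11.8,14.3,15.9,16.5]:
        t=np.deg2rad(a0+a);print(f"[{R*(np.cos(t0)-np.cos(t)):.2f},{R*(np.sin(t0)-np.sin(t)):.2f},0]",end=",")
    print()
E
python3 arc.py
```

```text
-9.9 [-0.01,-0.05,0],[-0.03,-0.19,0],[-0.06,-0.45,0],[-0.09,-0.79,0],[-0.11,-1.15,0],[-0.11,-1.52,0],[-0.09,-1.84,0],[-0.07,-2.04,0],[-0.06,-2.12,0],
6.6 [0.01,-0.05,0],[0.02,-0.19,0],[0.07,-0.45,0],[0.13,-0.79,0],[0.22,-1.14,0],[0.33,-1.48,0],[0.44,-1.79,0],[0.51,-1.98,0],[0.54,-2.05,0],
23.1 [0.02,-0.05,0],[0.08,-0.18,0],[0.19,-0.41,0],[0.35,-0.72,0],[0.54,-1.03,0],[0.74,-1.33,0],[0.93,-1.59,0],[1.05,-1.75,0],[1.10,-1.81,0],
39.6 [0.03,-0.04,0],[0.13,-0.15,0],[0.30,-0.34,0],[0.54,-0.59,0],[0.81,-0.83,0],[1.08,-1.06,0],[1.34,-1.26,0],[1.51,-1.38,0],[1.57,-1.42,0],
56.1 [0.04,-0.03,0],[0.16,-0.11,0],[0.38,-0.24,0],[0.69,-0.41,0],[1.01,-0.57,0],[1.34,-0.71,0],[1.64,-0.83,0],[1.84,-0.89,0],[1.91,-0.92,0],
72.6 [0.05,-0.02,0],[0.19,-0.06,0],[0.43,-0.12,0],[0.77,-0.20,0],[1.13,-0.26,0],[1.49,-0.30,0],[1.81,-0.33,0],[2.02,-0.34,0],[2.09,-0.34,0],
```

```bash
python3 -m inch '{"grip":[-1,-1,-1,-1,-1,-1,-1,-1,-1,-1],"travel":[[-0.01,-0.05,0],[-0.03,-0.19,0],[-0.06,-0.45,0],[-0.09,-0.79,0],[-0.11,-1.15,0],[-0.11,-1.52,0],[-0.09,-1.84,0],[-0.07,-2.04,0],[-0.06,-2.12,0],[-0.06,-2.12,0]],"turn":[[0,0,0.4],[0,0,1.5],[0,0,3.5],[0,0,6.2],[0,0,9],[0,0,11.8],[0,0,14.3],[0,0,15.9],[0,0,16.5],[0,0,16.5]]}'
python3 tilt.py 10
```

```text
clock: 20.68
eef_pos: [534.3, -20.5, 105.1]
eef_rot: [-3.141, -0.005, 0.115]
wrist_force: [0.0, -0.1, -2.9]
finger_gap: 23.7
n 3888 slope deg fore/lat [-0.55 -0.01] rim z-zt 26.8 ball off (fore,lat) [ 0.1 -0.5] tcp [534.3 -20.5 105.1] [-3.141 -0.005  0.115] F [ 0.1  0.8 -2.8] gap 23.5
```

The ball hardly moves, so I'm continuing.

```bash
python3 -m inch '{"grip":[-1,-1,-1,-1,-1,-1,-1,-1,-1,-1],"travel":[[0.01,-0.05,0],[0.02,-0.19,0],[0.07,-0.45,0],[0.13,-0.79,0],[0.22,-1.14,0],[0.33,-1.48,0],[0.44,-1.79,0],[0.51,-1.98,0],[0.54,-2.05,0],[0.54,-2.05,0]],"turn":[[0,0,0.4],[0,0,1.5],[0,0,3.5],[0,0,6.2],[0,0,9],[0,0,11.8],[0,0,14.3],[0,0,15.9],[0,0,16.5],[0,0,16.5]]}'
python3 tilt.py 11
python3 -m inch '{"grip":[-1,-1,-1,-1,-1,-1,-1,-1,-1,-1],"travel":[[0.02,-0.05,0],[0.08,-0.18,0],[0.19,-0.41,0],[0.35,-0.72,0],[0.54,-1.03,0],[0.74,-1.33,0],[0.93,-1.59,0],[1.05,-1.75,0],[1.10,-1.81,0],[1.10,-1.81,0]],"turn":[[0,0,0.4],[0,0,1.5],[0,0,3.5],[0,0,6.2],[0,0,9],[0,0,11.8],[0,0,14.3],[0,0,15.9],[0,0,16.5],[0,0,16.5]]}'
python3 tilt.py 12
```

```text
clock: 21.98
eef_pos: [539.7, -41.0, 105.1]
eef_rot: [-3.141, -0.005, 0.403]
wrist_force: [0.2, -0.1, -2.2]
finger_gap: 23.5
n 3895 slope deg fore/lat [-0.5  -0.02] rim z-zt 26.8 ball off (fore,lat) [-0.1 -0.6] tcp [539.7 -40.9 105.2] [-3.141 -0.005  0.402] F [ 0.9 -0.3 -3.5] gap 23.8
clock: 23.28
eef_pos: [550.7, -59.0, 105.1]
eef_rot: [-3.141, -0.005, 0.69]
wrist_force: [-0.5, -0.6, -2.1]
finger_gap: 23.4
n 3879 slope deg fore/lat [-0.45 -0.  ] rim z-zt 26.7 ball off (fore,lat) [-0.3 -0.4] tcp [550.7 -59.  105.1] [-3.141 -0.005  0.69 ] F [ 0.2  0.3 -2.1] gap 23.7
```

```bash
python3 -m inch '{"grip":[-1,-1,-1,-1,-1,-1,-1,-1,-1,-1],"travel":[[0.03,-0.04,0],[0.13,-0.15,0],[0.30,-0.34,0],[0.54,-0.59,0],[0.81,-0.83,0],[1.08,-1.06,0],[1.34,-1.26,0],[1.51,-1.38,0],[1.57,-1.42,0],[1.57,-1.42,0]],"turn":[[0,0,0.4],[0,0,1.5],[0,0,3.5],[0,0,6.2],[0,0,9],[0,0,11.8],[0,0,14.3],[0,0,15.9],[0,0,16.5],[0,0,16.5]]}'
python3 tilt.py 13
```

```text
clock: 24.58
eef_pos: [566.4, -73.2, 105.1]
eef_rot: [-3.141, -0.005, 0.978]
wrist_force: [0.4, 0.5, -3.2]
finger_gap: 23.7
n 3869 slope deg fore/lat [-0.5  -0.03] rim z-zt 26.7 ball off (fore,lat) [-0.5 -0. ] tcp [566.4 -73.1 105.1] [-3.141 -0.005  0.978] F [ 0.1 -1.6 -3.2] gap 23.5
```

```bash
python3 -m inch '{"grip":[-1,-1,-1,-1,-1,-1,-1,-1,-1,-1],"travel":[[0.04,-0.03,0],[0.16,-0.11,0],[0.38,-0.24,0],[0.69,-0.41,0],[1.01,-0.57,0],[1.34,-0.71,0],[1.64,-0.83,0],[1.84,-0.89,0],[1.91,-0.92,0],[1.91,-0.92,0]],"turn":[[0,0,0.4],[0,0,1.5],[0,0,3.5],[0,0,6.2],[0,0,9],[0,0,11.8],[0,0,14.3],[0,0,15.9],[0,0,16.5],[0,0,16.5]]}'
python3 tilt.py 14
python3 -m inch '{"grip":[-1,-1,-1,-1,-1,-1,-1,-1,-1,-1],"travel":[[0.05,-0.02,0],[0.19,-0.06,0],[0.43,-0.12,0],[0.77,-0.20,0],[1.13,-0.26,0],[1.49,-0.30,0],[1.81,-0.33,0],[2.02,-0.34,0],[2.09,-0.34,0],[2.09,-0.34,0]],"turn":[[0,0,0.4],[0,0,1.5],[0,0,3.5],[0,0,6.2],[0,0,9],[0,0,11.8],[0,0,14.3],[0,0,15.9],[0,0,16.5],[0,0,16.5]]}'
python3 -m inch '{"grip":[-1,-1,-1,-1,-1,-1,-1,-1],"travel":[[0,0,0],[0,0,0],[0,0,0],[0,0,0],[0,0,0],[0,0,0],[0,0,0],[0,0,0]],"turn":[[0,0,0],[0,0,0],[0,0,0],[0,0,0],[0,0,0],[0,0,0],[0,0,0],[0,0,0]]}'
python3 tilt.py 15
python3 - <<'E'
from h import *
for n in ["scene","side"]: snap(n,"15")
s=manip.read_state(); a=s["eef_rot"][2]; ax=np.array([np.cos(a),np.sin(a)]); c=s["eef_pos"][:2]+74*ax; r=np.array([614,480])-c
print("ram in tray x,y",r@ax,r@[-ax[1],ax[0]], s["qd"].round(4))
im=[cv2.imread(f"pics/{n}15.png") for n in("scene","side")]
cv2.imwrite("pics/fin.png",np.hstack([cv2.resize(i,(400,300)) for i in im]))
E
```

```text
clock: 25.88
eef_pos: [585.5, -82.3, 105.1]
eef_rot: [-3.141, -0.005, 1.266]
wrist_force: [-0.2, -0.3, -2.1]
finger_gap: 23.5
n 3893 slope deg fore/lat [-0.44  0.01] rim z-zt 26.7 ball off (fore,lat) [-0.6 -0. ] tcp [585.4 -82.3 105.1] [-3.141 -0.005  1.265] F [-0.6 -0.2 -2.5] gap 23.6
clock: 27.18
eef_pos: [606.3, -85.7, 105.1]
eef_rot: [-3.141, -0.005, 1.553]
wrist_force: [0.4, -0.1, -2.7]
finger_gap: 23.5
clock: 28.18
eef_pos: [606.3, -85.7, 105.1]
eef_rot: [-3.141, -0.005, 1.553]
wrist_force: [-0.6, -1.0, -2.6]
finger_gap: 23.4
n 3870 slope deg fore/lat [-0.4   0.02] rim z-zt 26.7 ball off (fore,lat) [-0.5  0.3] tcp [606.3 -85.7 105.1] [-3.141 -0.005  1.553] F [-0.   0.3 -2.3] gap 23.7
ram in tray x,y 491.7376748988856 2.1852358515924144 [ 0.0011 -0.0005  0.0008 -0.      0.0006  0.0016]
```

View pics/fin.png

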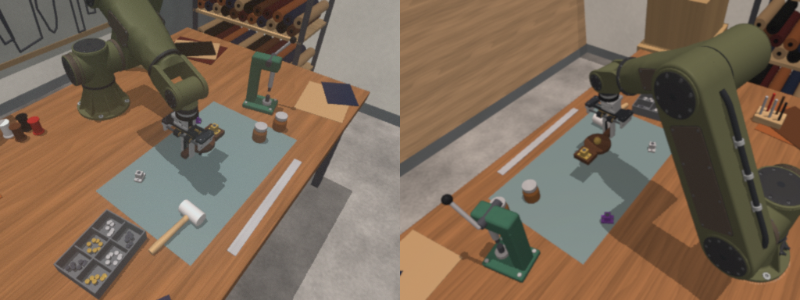

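View pics/wrist15.png

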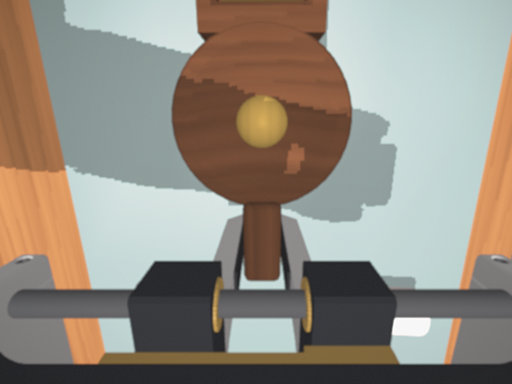

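The tray is held with its head toward the press, the ball is at the dish centre (262,121), the brass catch is in the slot, and the steel catch, jars and mallet are where they were. I'm handing it in.

```bash
python3 -c "
from cell import manip
print(manip.sign_off())"
```

```text
the job is handed in; nothing more can be done
None
```

The brass catch is pressed into the tray's slot, and the tray is held by its handle, still and level, with its head pointing at the green press. I handed it in at about 28 s of the 61 s allowed; no verdict is reported.

- **Catch:** I pressed it down with about 17 N. Its housing top then measured z = 48.7 mm, against 48.5 mm when fully seated. During the push there was a sideways force of about 9 N on the tool, probably from touching the slot wall. The tray did not shift measurably. I did not re-measure the catch's height after the lift; it still shows in the slot in the final pictures.
- **Tray:** I gripped the handle with 60 N, lifted it 100 mm and turned it 99° about the dish's own axis.
- **Last checks:**
  - Tilt is about 0.4°, against a camera reading of 0.3° when the tray stood on the bench.
  - The ball is about 0.6 mm off centre.
  - The ram is about 2 mm off the tray's long axis and 490 mm ahead. The scene and side cameras put the ram about 10 mm apart, well within the 100 mm allowed.
- **Other things on the bench:** the steel catch, mallet and jars look unmoved in the final pictures, but I did not measure them.

No check failed.

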